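# Load the welding turntable and hold its index plunger out

### The job

Load the empty station of the little welding turntable: of the three loose steel sleeves on the plywood board take the one that fits the bare post closely (the same size as the two sleeves already on the table), slip it over the post until it sits fully home on its pad, and let go of it while the table is still locked. Then grip the red knob of the sprung index plunger, pull it straight up all the way to its stop and finish while still holding it there, with the pin clear of its hole, so that I can swing the table round. Do not turn the table yourself, and leave the other sleeves and everything else on the bench where they are.

Things in the scene. Friction and masses are not known exactly. Their poses are not given: they have to be found in the camera images.
- sleeve_m_mid (a point): centre (half-way up) of a plain dark steel tube sleeve, 40 mm outside, 25 mm bore, 45 mm tall, 0.2 to 0.35 kg, standing upright and loose on the plywood board; the board's top is 9 mm above the bench; its axis is z. It can be gripped across its outside
- sleeve_s_mid (a point): centre of a look-alike sleeve, 32 mm outside, 18 mm bore, 45 mm tall, standing on the same board; leave it alone
- sleeve_l_mid (a point): centre of a look-alike sleeve, 48 mm outside, 33 mm bore, 45 mm tall, standing on the same board; leave it alone
- board: the plywood board, 300 x 150 x 9 mm, fixed to the bench, origin at the centre of its underside, x along its length; the three sleeves stand in a row along its x, about 90 mm apart, in any order
- rotary: the turntable unit, fixed, origin on the bench under its centre, z up: green cast foot (up to 130 mm from the centre), round steel plate 220 mm across, top 62 mm above the bench. Three posts 60 mm from the centre at bearings 180 (bare, on this frame's -x side), 60 and -60 degrees. Index plunger 98 mm out at bearing 120, on a green bracket that reaches in over the rim, bracket top 92 mm up
- post_seat (a point): foot of the bare post: centre of the top of its pad (34 mm across, 6 mm high), 68 mm above the bench. The post is 22 mm in diameter and rises 30 mm above this point, its top 8 mm tapered. A sleeve that is home has its underside at this height
- knob_mid (a point): centre of the round red pull knob on top of the index plunger, 30 mm in diameter, 24 mm tall (centre 127 mm above the bench when the pin is in its hole), axis z; best gripped across its 30 mm sides from above. A steel nut and housing, at most 25 mm across, stand under it up to 108 mm above the bench
- plunger (a joint): how far the plunger is pulled up, in m: 0 = pin 12 mm deep in its hole and the table locked, 0.012 = pin just leaves the hole, 0.016 = at its stop. A spring and its weight pull it back with 7 N at 0 rising to 13 N at the stop; it does not latch
- turntable (a joint): angle of the table plate in its foot, rad, 0 = as found, anticlockwise seen from above positive; locked by the pin (hardly any play), free to turn against some friction when the pin is out
- loaded_a_mid (a point): centre of the sleeve (40 mm outside, 45 mm tall) already loose on the post at bearing 60 degrees, top 113 mm above the bench; leave it alone
- loaded_b_mid (a point): centre of the sleeve (40 mm outside, 45 mm tall) already loose on the post at bearing -60 degrees; leave it alone
- chip_hammer: a hammer, 270 mm long, lying at the right side of the bench; leave it alone
- spanner: a flat spanner, 170 mm long, lying along x on the bench midway between board and turntable; leave it alone
- magnet_square: an orange triangular welding magnet, 95 mm a side, 18 mm high, lying farther back; leave it alone
- wire_spool: a spool of copper-coloured wire, 100 mm in diameter, 45 mm high, lying at the left side; leave it alone
Mind the look-alikes: they are no part of the job. What is shaped like the part that bears sleeve_m_mid but green is not meant.

How it is judged:
By the outcome, as a careful person would: the job done as asked, in the order asked, and still so for the second after the job is handed in, while the arm keeps its last pose, push and grip.
It also fails if it takes over 51 s, if anything falls off the work surface, if the arm or the gripper's body presses on something with over 40 N, if the wrist force passes 120 N, or if a joint passes its speed limit or range.

### The arm

A 7-joint arm with a two-finger parallel gripper is mounted at the origin on the work surface. World frame = base frame: x ahead of the robot, y to its left, z up, the work surface at z = 0. Lengths are in m, angles in rad, forces in N, time in s.
With the tool pointing down it reaches from about 0.4 to 0.85 m from the base axis. Payload 10.4 kg.
Tool frame: the origin (TCP) lies where the fingers leave the gripper's body, on its centre line; the fingertips stand 70 mm ahead of it and the grasp point (between the pads) lies r.grip_depth ahead of it (r.grip_depth is the distance from the TCP to the grasp point, in m); z points along the fingers, y is the direction in which the jaws open and shut (so a half turn about z gives the same grasp; the last joint's range is limited). The gripper opens to 87 mm and grips with 3 to 60 N. Pads are 19 mm wide; open, the fingers measure 117 mm over their backs; the gripper's body (75 mm by 190 mm) begins 51 mm behind the grasp point.
Start: joints at [1.182, 0.332, -0.065, 1.46, 0.022, 1.35, -0.088], TCP at [0.224, -0.584, 0.292] pointing down, gripper open.
Joint ranges: [-2.6, 2.6], [-0.5, 2.12], [-1.47, 1.34], [0.16, 2.42], [-1.27, 4.41], [0.06, 2.06], [-2.6, 2.6]. Speed limits (rad/s): [2.22, 2.22, 2.79, 2.79, 3.14, 3.14, 3.14].

### API

Orientations are given as a unit quaternion [x, y, z, w].
In Python, from bench import monitor, viewer, workorder, nets, r gives the robot as it stands.
- The arm moves only by the tool drive_tool, never from a script. Its argument "plan" is a list of rows, each an object of numbers: "rx", "ry", "rz": the turn, a rotation vector about the tool's x, y, z in units of 360 degrees (1.0 is 360 degrees); "x", "y", "z": the shift along the tool's x, y, z in units of 1000 mm (1.0 is 1000 mm); "fingers": the opening, from 0 (shut) to 1 (fully open). In form: [{"rx": .., "ry": .., "rz": .., "x": .., "y": .., "z": .., "fingers": ..}, ...]. A call has 1 to 12 rows; each row is the pose to reach, as a shift and turn from the pose commanded when the call began, along the tool's axes at that moment, turning the shorter way round; what a row does not reach only later rows make up. A row lasts 1/8 s, in which the tool goes at most 62.5 mm and 10.7 degrees, less where a joint would pass 70% of its speed; a pose out of reach is approached as far as the arm can. A call with a number of a shift or a turn outside -1 to 1 is refused whole. A call with a gripper value outside its range is refused whole. The fingers move at their own pace and stop on an object; "squeeze" is the grip in N (left out, the last holds). Time passes only in rows, so rows that repeat a pose let the fingers close. It gives the time, the measured TCP pose, the force and the opening at its end, in the units of the state.
- monitor.read_state(): the state, without advancing time (a new reading comes with each control period).
- viewer.camera(name): name is "side" or "top" or "wrist"; returns a dict with "color" (480x640x3 uint8, red, green, blue), "depth" (480x640 float32, m along the optical axis (not along the pixel's ray), 0 where there is no reading), "camera_matrix" (3x3 intrinsics, pixels), "D" ([k1, k2, p1, p2, k3] as OpenCV has them; the pictures are not rectified), "xyz" and "rotation" of the camera in the world. Camera axes: x right, y down, z forward; pixel columns grow to the right and rows downward; lengths in m; the calibration is good to about 2 mm. A picture is of the moment at which its call begins.
- workorder.close_job(): hands the job in, once; it reports no verdict.
Trained networks look in the newest picture that a camera, given by its name, has taken for a name from the list of things; names that differ only in an ending like _2 or _b are one class to them, and where a whole thing is asked for, a point or a joint stands for the part that bears it (a point fixed in the world has none). Each returns a list of dicts, best first, with "confidence" (0 to 1); they miss things now and then, are a little off and sometimes report something else, mostly with a low value. They report only what shows in the picture. A call takes as long as a camera call. They do not tell look-alikes from the thing itself.
- nets.find_in(label, camera): "centre" ([x, y, z] in m, in world coordinates, good to about 4 mm: the middle of the surface that is visible of it).
- nets.regions_of(label, camera): "region" (480x640 bool, what is visible of it).
The state is a dict: "time": time; "joint_positions": joint angles; "joint_vel": joint speeds; "joint_torque": joint torques, N m; "ee_pos": TCP position; "eef_rot": TCP orientation; "ft_force": force on the tool from outside, world axes, zero at the start; "torque": the same for the moment, N m; "width": finger opening in m.
Only numpy, scipy, OpenCV 4.12 (cv2) and the standard library are available. Lean on these libraries where they do the work, as an engineer would, in place of code of your own. Each camera call takes 0.05 s, during which the arm holds its last target.

## Working session

There is one attempt and no reset: what is moved stays moved. The work goes in short steps, Python scripts to look and compute and a tool call to move; the robot and the scene stay as the last step left them, time stands still between calls to the robot, and variables do not carry over. Pictures are saved under pics/ and viewed, and the job is handed in when it is done.

Besides the shell and the picture viewer there is one more tool, called after "Request:" by a JSON object that holds its "api" and its "payload", one argument or row to a line. drive_tool: Moves the arm, as the interface text tells. Its arguments: {"type":"object","properties":{"plan":{"type":"array","items":{"type":"object","properties":{"rx":{"type":"number","minimum":-1,"maximum":1},"ry":{"type":"number","minimum":-1,"maximum":1},"rz":{"type":"number","minimum":-1,"maximum":1},"x":{"type":"number","minimum":-1,"maximum":1},"y":{"type":"number","minimum":-1,"maximum":1},"z":{"type":"number","minimum":-1,"maximum":1},"fingers":{"type":"number"}}}},"squeeze":{"type":"number"}},"required":["plan"]}

```bash
ls; mkdir -p pics; cat > h.py <<'E'
import numpy as np, cv2
from bench import monitor, viewer, workorder, nets, r
from scipy.spatial.transform import Rotation as R
def cam(n,save=None):
    c=viewer.camera(n)
    if save: cv2.imwrite('pics/'+save,c['color'][:,:,::-1])
    return c
def Rc(c):
    a=np.array(c['rotation'],float)
    return a if a.shape==(3,3) else R.from_quat(a).as_matrix()
def cloud(c):
    d=c['depth'];h,w=d.shape
    u,v=np.meshgrid(np.arange(w),np.arange(h))
    p=cv2.undistortPoints(np.stack([u,v],-1).reshape(-1,1,2).astype(np.float64),np.array(c['camera_matrix'],float),np.array(c['D'],float)).reshape(h,w,2)
    P=np.dstack([p[...,0]*d,p[...,1]*d,d])
    return P@Rc(c).T+np.array(c['xyz'])
def proj(c,X):
    Rm=Rc(c); rv=cv2.Rodrigues(Rm.T)[0]; t=-Rm.T@np.array(c['xyz'])
    return cv2.projectPoints(np.atleast_2d(np.array(X,float)),rv,t,np.array(c['camera_matrix'],float),np.array(c['D'],float))[0].reshape(-1,2)
E
python3 - <<'E'
from h import *
s=monitor.read_state();print(s['time'],s['ee_pos'],s['eef_rot'],s['width'],r.grip_depth,s['ft_force'])
for n in ['top','side','wrist']:
    c=cam(n,n+'0.png');print(n,c['xyz'],Rc(c).round(3).tolist(),c['camera_matrix'],c['D'])
E
```

```text
pics
0.0 [ 0.2234767  -0.58338139  0.29145275] [ 9.83316274e-01  1.81902792e-01 -1.39388037e-04 -6.77990904e-04] 0.08735932664005756 0.051 [-0.44201079 -1.02096455  0.53392588]
top [ 0.48848342 -0.0109517   1.21961085] [[-0.008, -0.993, 0.117], [-1.0, 0.01, 0.018], [-0.019, -0.117, -0.993]] [[450.987932     0.         322.48957437]
 [  0.         450.987932   238.41642635]
 [  0.           0.           1.        ]] [0.02970078 0.         0.         0.         0.        ]
side [-0.1359517   0.72099525  0.70471622] [[-0.678, -0.388, 0.624], [-0.734, 0.331, -0.593], [0.024, -0.86, -0.509]] [[466.78542628   0.         318.91112697]
 [  0.         466.78542628 234.11670977]
 [  0.           0.           1.        ]] [0.01989061 0.         0.         0.         0.        ]
wrist [ 0.28995296 -0.56001288  0.38371735] [[0.359, -0.903, -0.237], [-0.933, -0.347, -0.091], [-0.0, 0.254, -0.967]] [[386.09970855   0.         318.80526092]
 [  0.         386.09970855 242.04870865]
 [  0.           0.           1.        ]] [0.01652153 0.         0.         0.         0.        ]
```

View pics/top0.png

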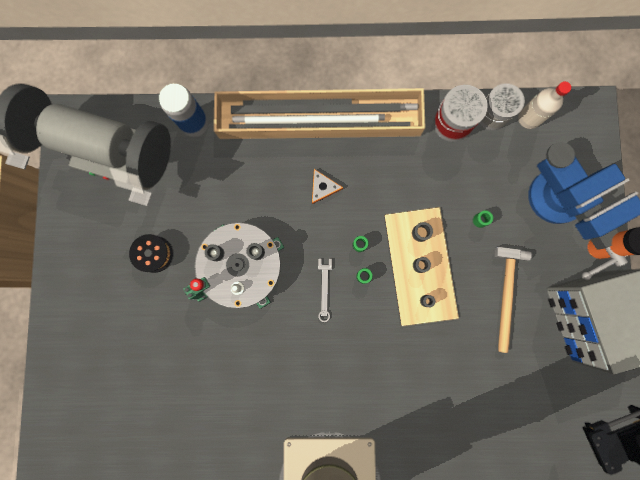

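View pics/side0.png

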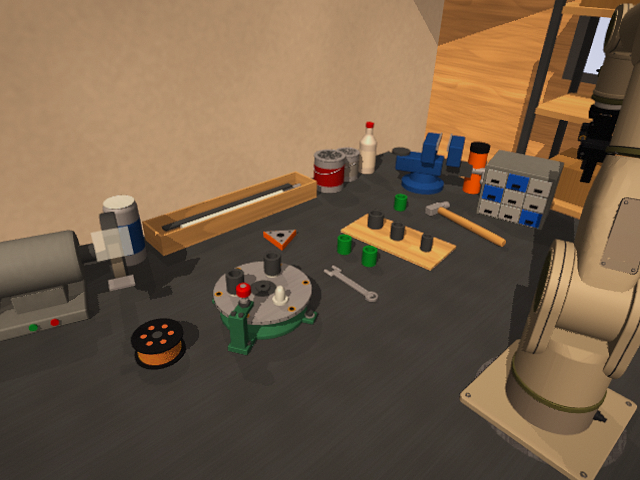

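View pics/wrist0.png

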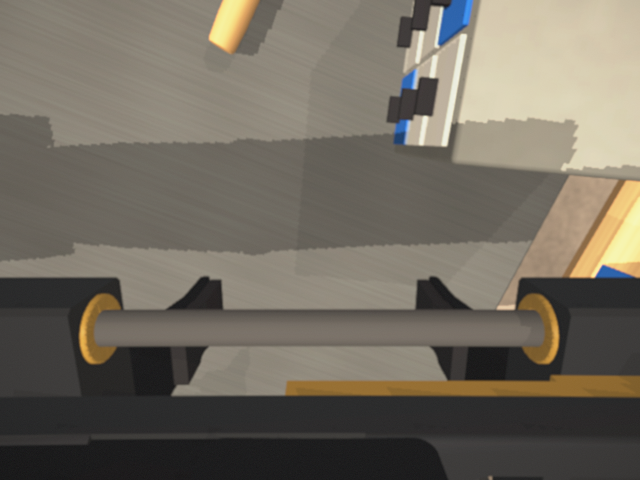

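The top view shows the three dark sleeves on the board at about (422,231), (421,265) and (428,301). The bare post is at (237,289), the red knob at (196,285), and green look-alike sleeves are at (361,243), (365,276) and (485,218). Next I'll measure the sizes and positions.

```bash
cat > m.py <<'E'
from h import *
c=cam('top');P=cloud(c)
Z=P[...,2]
def circ(pts):
    A=np.c_[2*pts[:,:2],np.ones(len(pts))];b=(pts[:,:2]**2).sum(1)
    s=np.linalg.lstsq(A,b,rcond=None)[0];return s[:2],np.sqrt(s[2]+s[0]**2+s[1]**2)
def blob(u,v,rad,zl,zh,name):
    U,V=np.meshgrid(np.arange(640),np.arange(480))
    m=((abs(U-u)<rad)&(abs(V-v)<rad)&(Z>zl)&(Z<zh))
    q=P[m]
    if len(q)<5: print(name,'few',len(q));return
    (x,y),wh,_=cv2.minAreaRect(q[:,:2].astype(np.float32))
    cc,rr=cv2.minEnclosingCircle(q[:,:2].astype(np.float32))
    print(name,len(q),'z',np.median(q[:,2]).round(4),'rect',np.round([x,y],4),np.round(wh,4),'circ',np.round(cc,4),round(rr,4),'mean',q[:,:2].mean(0).round(4))
for n,u,v in [('A',422,231),('B',421,265),('C',428,301)]: blob(u,v,16,0.045,0.062,n)
blob(237,289,12,0.085,0.105,'post'); blob(196,285,14,0.125,0.15,'knob')
blob(214,253,14,0.105,0.12,'lb');blob(256,252,14,0.105,0.12,'la')
blob(238,265,60,0.055,0.067,'plate')
for v in range(283,296): print(v,(Z[v,228:248]*1000).astype(int))
for l in ['sleeve_m_mid','knob_mid','post_seat','rotary','board','loaded_a_mid']:
    print(l,[(np.round(f['centre'],4),round(f['confidence'],2)) for f in nets.find_in(l,'top')])
im=c['color'][:,:,::-1]
a=cv2.resize(im[195:335,375:475],None,fx=4,fy=4,interpolation=cv2.INTER_CUBIC);b=cv2.resize(im[215:315,170:290],None,fx=4,fy=4,interpolation=cv2.INTER_CUBIC)
cv2.imwrite('pics/cropA.png',a);cv2.imwrite('pics/cropB.png',b)
E
python3 m.py
```

```text
A 159 z 0.0543 rect [ 0.6437 -0.2505] [0.0456 0.046 ] circ [ 0.6433 -0.2505] 0.0243 mean [ 0.6435 -0.2507]
B 127 z 0.0541 rect [ 0.557  -0.2469] [0.0362 0.0388] circ [ 0.5565 -0.2468] 0.02 mean [ 0.5568 -0.2467]
C 94 z 0.0538 rect [ 0.4641 -0.258 ] [0.0306 0.0278] circ [ 0.4637 -0.2587] 0.0162 mean [ 0.4635 -0.2579]
post 65 z 0.0948 rect [0.5002 0.2279] [0.0216 0.0197] circ [0.4999 0.2278] 0.0112 mean [0.4995 0.2273]
knob 132 z 0.1379 rect [0.5092 0.3127] [0.0289 0.0277] circ [0.5087 0.3131] 0.0151 mean [0.5088 0.3113]
lb 137 z 0.1129 rect [0.5882 0.2814] [0.0393 0.0374] circ [0.5886 0.2822] 0.0202 mean [0.5879 0.2814]
la 131 z 0.113 rect [0.5904 0.1783] [0.0385 0.0367] circ [0.59   0.1787] 0.02 mean [0.5902 0.1779]
plate 4767 z 0.0625 rect [0.5596 0.2295] [0.2193 0.2164] circ [0.5522 0.242 ] 0.1237 mean [0.5572 0.2264]
283 [61 63 62 60 61 70 70 68 68 69 69 66 68 62 60 62 59 65 61 64]
284 [62 61 61 59 68 93 90 90 88 90 80 68 66 67 67 62 63 65 63 63]
285 [63 64 63 64 89 96 97 94 93 91 96 83 67 69 66 61 62 62 61 65]
286 [ 63  65  61  66  97 100 102  95  97  94  92  89  75  67  68  69  
[... 568 characters left out ...]
61 59 57 61 62 65]
295 [60 62 61 56 64 63 63 60 59 61 62 65 61 61 61 63 65 64 63 59]
sleeve_m_mid [(array([ 0.6737, -0.4093,  0.0369]), 0.8), (array([ 0.5551, -0.2448,  0.0538]), 0.74), (array([ 0.6122, -0.0873,  0.0433]), 0.61), (array([0.5088, 0.3106, 0.1381]), 0.57), (array([ 0.5453, -0.2494,  0.0105]), 0.49), (array([ 0.5282, -0.1   ,  0.0485]), 0.43)]
knob_mid [(array([0.4978, 0.0067, 0.0065]), 0.67), (array([0.5442, 0.2334, 0.0599]), 0.41)]
post_seat []
rotary [(array([0.5436, 0.2343, 0.0625]), 0.89), (array([0.4991, 0.0039, 0.0056]), 0.42), (array([0.5075, 0.3109, 0.1379]), 0.39)]
board [(array([ 0.5452, -0.2447,  0.0089]), 0.79)]
loaded_a_mid [(array([0.5892, 0.2783, 0.1119]), 0.61)]
```

View pics/cropA.png

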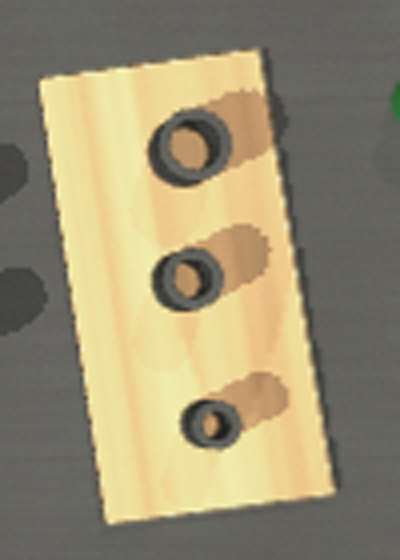

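View pics/cropB.png

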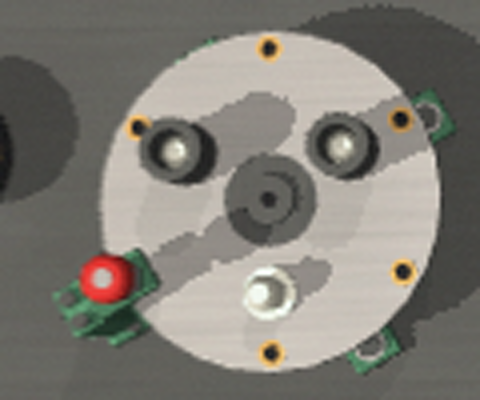

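```bash
cat >> h.py <<'E'
def go(g,yaw=0,ref=None):
    """grasp target (world), tool y -> -y rotated by yaw; prints shift (m) & turn in tool axes"""
    s=monitor.read_state(); p=np.array(s['ee_pos']);Rt=R.from_quat(s['eef_rot'])
    T=np.array(g)+[0,0,r.grip_depth]
    d=Rt.inv().apply(T-p)
    rv=(Rt.inv()*(R.from_euler('z',yaw)*R.from_quat([1,0,0,0]))).as_rotvec()/(2*np.pi)
    print('t',s['time'],'grasp',(p+Rt.apply([0,0,r.grip_depth])).round(4),'q',np.round(s['eef_rot'],4),'w',round(s['width'],4),'F',np.round(s['ft_force'],1))
    print('shift',d.round(4),'turn',rv.round(4))
E
python3 -c "
from h import *
go([0.557,-0.247,0.15]);go([0.50,-0.247,0.15])"
```

```text
t 0.5 grasp [ 0.2236 -0.5836  0.2412] q [0.9833 0.1819 0.     0.    ] w 0.0869 F [ 0.6 -0.6  0.1]
shift [ 0.4318 -0.1951  0.0912] turn [ 0.     -0.      0.0582]
t 0.5 grasp [ 0.2236 -0.5836  0.2412] q [0.9833 0.1819 0.     0.    ] w 0.0869 F [ 0.6 -0.6  0.1]
shift [ 0.3785 -0.2155  0.0912] turn [ 0.     -0.      0.0582]
```

Request:
{"api": "drive_tool", "payload": {
  "plan": [
    {"x":0.05,"y":-0.03,"z":0.0,"rz":0.02,"fingers":1},
    {"x":0.1,"y":-0.06,"z":0.0,"rz":0.04,"fingers":1},
    {"x":0.15,"y":-0.08,"z":0.0,"rz":0.0582,"fingers":1},
    {"x":0.2,"y":-0.1,"z":0.0,"rz":0.0582,"fingers":1},
    {"x":0.25,"y":-0.12,"z":0.02,"rz":0.0582,"fingers":1},
    {"x":0.3,"y":-0.14,"z":0.04,"rz":0.0582,"fingers":1},
    {"x":0.35,"y":-0.16,"z":0.06,"rz":0.0582,"fingers":1},
    {"x":0.4,"y":-0.18,"z":0.08,"rz":0.0582,"fingers":1},
    {"x":0.4318,"y":-0.1951,"z":0.0912,"rz":0.0582,"fingers":1},
    {"x":0.4318,"y":-0.1951,"z":0.0912,"rz":0.0582,"fingers":1},
    {"x":0.4318,"y":-0.1951,"z":0.0912,"rz":0.0582,"fingers":1}
  ]
}}

```text
validation failed for argument at $.pl...
```

```bash
python3 - <<'E'
from h import *
go([0.557,-0.247,0.15])
c=cam('wrist','w1.png');P=cloud(c)
m=(P[...,2]>0.05)&(P[...,2]<0.06)&(abs(P[...,0]-0.557)<0.03)&(abs(P[...,1]+0.247)<0.03)&(c['depth']>0)
q=P[m].astype(np.float32);print(len(q),np.median(q[:,2]),cv2.minAreaRect(q[:,:2]),cv2.minEnclosingCircle(q[:,:2]))
print(proj(c,[[0.557,-0.247,0.054]]))
go([0.557,-0.247,0.036])
E
```

```text
t 0.5 grasp [ 0.2236 -0.5836  0.2412] q [0.9833 0.1819 0.     0.    ] w 0.0869 F [ 0.6 -0.6  0.1]
shift [ 0.4318 -0.1951  0.0912] turn [ 0.     -0.      0.0582]
0 nan ((0.0, 0.0), (0.0, 0.0), 0.0) ((0.0, 0.0), 0.0)
[[ -38.99549115 -546.22183615]]
t 0.55 grasp [ 0.2236 -0.5837  0.2413] q [9.833e-01 1.819e-01 0.000e+00 1.000e-04] w 0.0869 F [-0.5  0.5  0.1]
shift [ 0.4318 -0.1951  0.2053] turn [ 0.     -0.      0.0582]
  return _methods._mean(a, axis=axis, dtype=dtype,
  ret = ret.dtype.type(ret / rcount)
```

View pics/w1.png

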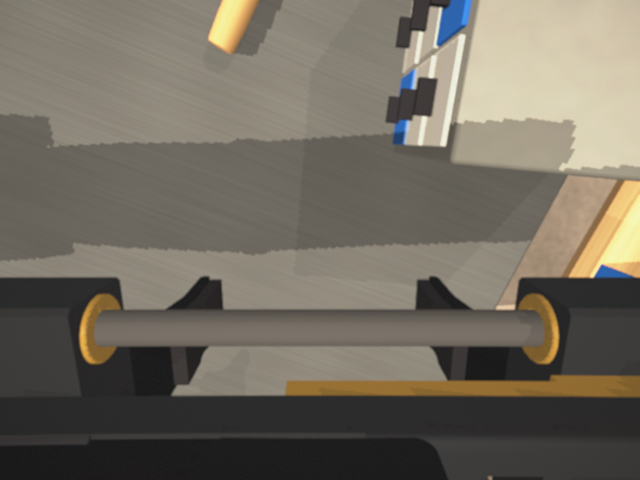

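The move was refused by validation and the arm hasn't moved (the clock still reads 0.5 s). I'll retry with a short plan to find what the validator objects to.

Request:
{"api": "drive_tool", "payload": {
  "plan": [
    {"rx":0.0,"ry":0.0,"rz":0.02,"x":0.05,"y":-0.03,"z":0.0,"fingers":1.0}
  ]
}}

```text
time: 0.68
ee_pos: [0.2564, -0.5399, 0.2917]
eef_rot: [0.993, 0.115, -0.001, 0.0]
ft_force: [2.5, 0.5, 0.5]
width: 0.0871
```

Request:
{"api": "drive_tool", "payload": {
  "plan": [
    {"rx":0.0,"ry":0.0,"rz":0.02,"x":0.05,"y":-0.03,"z":0.0,"fingers":1.0},
    {"rx":0.0,"ry":0.0,"rz":0.038,"x":0.1,"y":-0.06,"z":0.0,"fingers":1.0},
    {"rx":0.0,"ry":0.0,"rz":0.038,"x":0.15,"y":-0.09,"z":0.0,"fingers":1.0},
    {"rx":0.0,"ry":0.0,"rz":0.038,"x":0.2,"y":-0.12,"z":0.02,"fingers":1.0},
    {"rx":0.0,"ry":0.0,"rz":0.038,"x":0.25,"y":-0.15,"z":0.04,"fingers":1.0},
    {"rx":0.0,"ry":0.0,"rz":0.038,"x":0.3,"y":-0.18,"z":0.06,"fingers":1.0},
    {"rx":0.0,"ry":0.0,"rz":0.038,"x":0.358,"y":-0.211,"z":0.09,"fingers":1.0},
    {"rx":0.0,"ry":0.0,"rz":0.038,"x":0.358,"y":-0.211,"z":0.09,"fingers":1.0},
    {"rx":0.0,"ry":0.0,"rz":0.038,"x":0.358,"y":-0.211,"z":0.09,"fingers":1.0},
    {"rx":0.0,"ry":0.0,"rz":0.038,"x":0.358,"y":-0.211,"z":0.09,"fingers":1.0}
  ]
}}

```text
time: 1.92
ee_pos: [0.5564, -0.2495, 0.203]
eef_rot: [1.0, -0.001, 0.0, 0.001]
ft_force: [-1.4, 0.3, 0.1]
width: 0.0872
```

```bash
cat > m2.py <<'E'
from h import *
c=cam('wrist','w2.png');P=cloud(c)
m=(P[...,2]>0.048)&(P[...,2]<0.062)&(abs(P[...,0]-0.557)<0.032)&(abs(P[...,1]+0.247)<0.032)&(c['depth']>0)
q=P[m].astype(np.float32);print(len(q),np.median(q[:,2]),cv2.minAreaRect(q[:,:2]),cv2.minEnclosingCircle(q[:,:2]))
print(proj(c,[[0.557,-0.247,0.054]]))
go([0.557,-0.247,0.036])
E
python3 m2.py
```

```text
Traceback (most recent call last):
  File "m2.py", line 4, in <module>
    q=P[m].astype(np.float32);print(len(q),np.median(q[:,2]),cv2.minAreaRect(q[:,:2]),cv2.minEnclosingCircle(q[:,:2]))
                                                             ~~~~~~~~~~~~~~~^^^^^^^^^
cv2.error: OpenCV(4.12.0) /io/opencv/modules/imgproc/src/convhull.cpp:143: error: (-215:Assertion failed) total >= 0 && (depth == CV_32F || depth == CV_32S) in function 'convexHull'
```

View pics/w2.png

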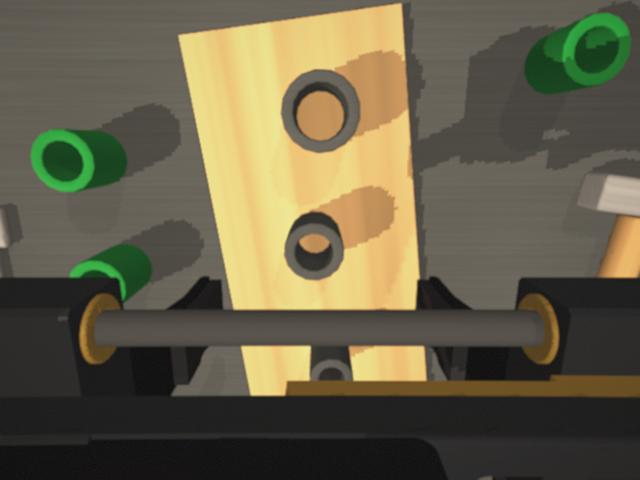

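The wrist view shows the large sleeve at (320,110), the medium one at (314,245) between the fingers, and the small one at (330,370). The sizes confirm the middle sleeve is the right choice. I'll refine its position.

```bash
sed -i 's/^q=P\[m\].astype(np.float32);/q=P[m].astype(np.float32);xy=np.ascontiguousarray(q[:,:2]);/; s/q\[:,:2\]),cv2/xy),cv2/; s/Circle(q\[:,:2\])/Circle(xy)/' m2.py
cat >> m2.py <<'E'
# ellipse of outer rim in the picture -> world at z=0.054
g=cv2.cvtColor(c['color'],cv2.COLOR_RGB2GRAY)
mm=(m*255).astype(np.uint8); cs=max(cv2.findContours(mm,cv2.RETR_EXTERNAL,cv2.CHAIN_APPROX_NONE)[0],key=len)
print('ellipse',cv2.fitEllipse(cs))
E
python3 m2.py
```

```text
1808 0.05344802 ((0.5572107434272766, -0.24770143628120422), (0.03896433860063553, 0.03906821459531784), 89.2808609008789) ((0.5572606921195984, -0.24748127162456512), 0.020012304186820984)
[[312.35151737 252.85811887]]
t 2.025 grasp [ 0.5565 -0.2494  0.1521] q [ 1.e+00 -5.e-04  4.e-04  6.e-04] w 0.0869 F [-0.1 -0.1  0. ]
shift [ 0.0005 -0.0025  0.1161] turn [ 0.0002 -0.0001 -0.0002]
ellipse ((313.35638427734375, 250.99034118652344), (58.313133239746094, 59.31089782714844), 90.95171356201172)
```

Request:
{"api": "drive_tool", "payload": {
  "plan": [
    {"rx":0.0,"ry":0.0,"rz":0.0,"x":0.001,"y":-0.002,"z":0.05,"fingers":1.0},
    {"rx":0.0,"ry":0.0,"rz":0.0,"x":0.001,"y":-0.002,"z":0.09,"fingers":1.0},
    {"rx":0.0,"ry":0.0,"rz":0.0,"x":0.001,"y":-0.002,"z":0.113,"fingers":1.0},
    {"rx":0.0,"ry":0.0,"rz":0.0,"x":0.001,"y":-0.002,"z":0.113,"fingers":1.0},
    {"rx":0.0,"ry":0.0,"rz":0.0,"x":0.001,"y":-0.002,"z":0.113,"fingers":0.6},
    {"rx":0.0,"ry":0.0,"rz":0.0,"x":0.001,"y":-0.002,"z":0.113,"fingers":0.5},
    {"rx":0.0,"ry":0.0,"rz":0.0,"x":0.001,"y":-0.002,"z":0.113,"fingers":0.3},
    {"rx":0.0,"ry":0.0,"rz":0.0,"x":0.001,"y":-0.002,"z":0.113,"fingers":0.3},
    {"rx":0.0,"ry":0.0,"rz":0.0,"x":0.001,"y":-0.002,"z":0.113,"fingers":0.3},
    {"rx":0.0,"ry":0.0,"rz":0.0,"x":0.001,"y":-0.002,"z":0.113,"fingers":0.3},
    {"rx":0.0,"ry":0.0,"rz":0.0,"x":0.001,"y":-0.002,"z":0.113,"fingers":0.3}
  ],
  "squeeze": 25
}}

```text
time: 3.4
ee_pos: [0.5581, -0.2457, 0.0893]
eef_rot: [1.0, 0.001, 0.0, 0.0]
ft_force: [-0.5, -0.9, -0.1]
width: 0.0395
```

```bash
python3 -c "
from h import *
go([0.557,-0.247,0.15])
cam('side','s1.png')"
```

```text
t 3.4 grasp [ 0.5581 -0.2457  0.0383] q [1.e+00 7.e-04 0.e+00 1.e-04] w 0.0395 F [-0.5 -0.9 -0.1]
shift [-0.0011  0.0013 -0.1117] turn [ 0.     -0.      0.0002]
```

Request:
{"api": "drive_tool", "payload": {
  "plan": [
    {"rx":0.0,"ry":0.0,"rz":0.0,"x":0.0,"y":0.0,"z":-0.04,"fingers":0.3},
    {"rx":0.0,"ry":0.0,"rz":0.0,"x":0.0,"y":0.0,"z":-0.09,"fingers":0.3},
    {"rx":0.0,"ry":0.0,"rz":0.0,"x":0.0,"y":-0.04,"z":-0.13,"fingers":0.3},
    {"rx":0.0,"ry":0.0,"rz":0.0,"x":-0.01,"y":-0.09,"z":-0.15,"fingers":0.3},
    {"rx":0.0,"ry":0.0,"rz":0.0,"x":-0.01,"y":-0.14,"z":-0.15,"fingers":0.3},
    {"rx":0.0,"ry":0.0,"rz":0.0,"x":-0.02,"y":-0.19,"z":-0.15,"fingers":0.3},
    {"rx":0.0,"ry":0.0,"rz":0.0,"x":-0.03,"y":-0.24,"z":-0.15,"fingers":0.3},
    {"rx":0.0,"ry":0.0,"rz":0.0,"x":-0.04,"y":-0.29,"z":-0.15,"fingers":0.3},
    {"rx":0.0,"ry":0.0,"rz":0.0,"x":-0.05,"y":-0.34,"z":-0.15,"fingers":0.3},
    {"rx":0.0,"ry":0.0,"rz":0.0,"x":-0.058,"y":-0.39,"z":-0.15,"fingers":0.3},
    {"rx":0.0,"ry":0.0,"rz":0.0,"x":-0.058,"y":-0.43,"z":-0.15,"fingers":0.3},
    {"rx":0.0,"ry":0.0,"rz":0.0,"x":-0.058,"y":-0.45,"z":-0.15,"fingers":0.3}
  ]
}}

```text
time: 4.95
ee_pos: [0.4985, 0.2068, 0.2389]
eef_rot: [1.0, 0.002, -0.0, -0.0]
ft_force: [0.9, -0.9, -2.6]
width: 0.0395
```

Request:
{"api": "drive_tool", "payload": {
  "plan": [
    {"rx":0.0,"ry":0.0,"rz":0.0,"x":0.0,"y":-0.015,"z":0.015,"fingers":0.3},
    {"rx":0.0,"ry":0.0,"rz":0.0,"x":0.0,"y":-0.023,"z":0.028,"fingers":0.3},
    {"rx":0.0,"ry":0.0,"rz":0.0,"x":0.0,"y":-0.023,"z":0.028,"fingers":0.3},
    {"rx":0.0,"ry":0.0,"rz":0.0,"x":0.0,"y":-0.023,"z":0.028,"fingers":0.3},
    {"rx":0.0,"ry":0.0,"rz":0.0,"x":0.0,"y":-0.023,"z":0.028,"fingers":0.3}
  ]
}}

```text
time: 5.58
ee_pos: [0.4998, 0.2267, 0.2118]
eef_rot: [1.0, 0.0, 0.0, 0.0]
ft_force: [-0.3, -0.2, -3.6]
width: 0.0393
```

```bash
python3 -c "
from h import *
go([0.5,0.228,0.15])
for n in ['side','wrist','top']:
  c=cam(n,n+'3.png'); np.save('pics/'+n+'3.npy',c,allow_pickle=True)
  print(n,proj(c,[[0.5,0.228,0.098],[0.5,0.228,0.068]]))"
```

```text
t 5.575 grasp [0.4999 0.2267 0.1608] q [1.e+00 2.e-04 5.e-04 0.e+00] w 0.0393 F [-0.3 -0.2 -3.6]
shift [ 0.0002 -0.0013  0.0108] turn [ 0.     -0.0001  0.0001]
side [[279.66231919 286.52476991]
 [279.91814205 297.63452212]]
wrist [[313.9802118  271.18483293]
 [314.51762673 255.85864889]]
top [[234.6911397  287.64200423]
 [237.19718403 287.74067836]]
```

View pics/side3.png

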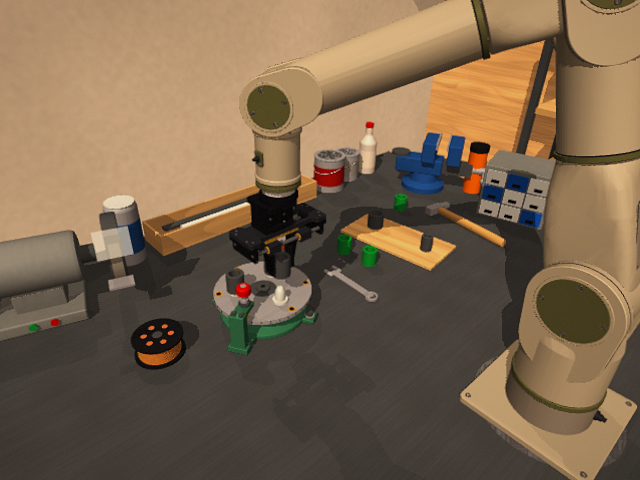

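View pics/wrist3.png

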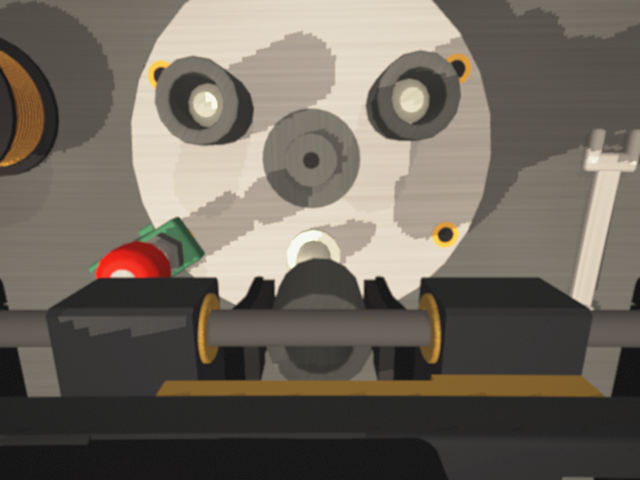

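```bash
cat > m3.py <<'E'
from h import *
from scipy.optimize import least_squares
c=np.load('pics/wrist3.npy',allow_pickle=True).item();P=cloud(c)
q=P.reshape(-1,3)
def fit(m,rad,name):
    x=q[m]; f=lambda p:np.hypot(x[:,0]-p[0],x[:,1]-p[1])-rad
    s=least_squares(f,x[:,:2].mean(0)+[-.005,0],loss='soft_l1',f_scale=.001);print(name,m.sum(),s.x.round(4),'med res',np.median(abs(s.fun)).round(5))
near=(np.hypot(q[:,0]-.5,q[:,1]-.228)<.03)&(c['depth'].ravel()>0)
fit(near&(q[:,2]>.125)&(q[:,2]<.172),.02,'sleeve')
fit(near&(q[:,2]>.072)&(q[:,2]<.088),.011,'post')
# pad top
m=near&(q[:,2]>.0655)&(q[:,2]<.0705);x=q[m];print('pad',m.sum(),x.min(0),x.max(0))
for z in np.arange(.06,.2,.01):
    k=near&(abs(q[:,2]-z)<.005);print(round(z,3),k.sum(),q[k].min(0).round(3) if k.sum() else '',q[k].max(0).round(3) if k.sum() else '')
im=c['color'][:,:,::-1][200:420,220:420];cv2.imwrite('pics/w3c.png',cv2.resize(im,None,fx=3,fy=2.7,interpolation=cv2.INTER_CUBIC))
c=np.load('pics/side3.npy',allow_pickle=True).item();P=cloud(c);q=P.reshape(-1,3)
near=(np.hypot(q[:,0]-.5,q[:,1]-.228)<.03)&(c['depth'].ravel()>0)
fit(near&(q[:,2]>.135)&(q[:,2]<.17),.02,'side sleeve')
fit(near&(q[:,2]>.072)&(q[:,2]<.088),.011,'side post')
for z in np.arange(.06,.2,.01):
    k=near&(abs(q[:,2]-z)<.005);print(round(z,3),k.sum(),q[k].min(0).round(3) if k.sum() else '',q[k].max(0).round(3) if k.sum() else '')
im=c['color'][:,:,::-1][220:340,200:340];cv2.imwrite('pics/s3c.png',cv2.resize(im,None,fx=5,fy=5,interpolation=cv2.INTER_CUBIC))
E
python3 m3.py
```

```text
sleeve 4815 [0.4996 0.2263] med res 0.00162
post 232 [0.4993 0.2289] med res 0.00012
pad 797 [0.49155915 0.21226148 0.06550391] [0.51665634 0.24555799 0.0704076 ]
0.06 3074 [0.481 0.198 0.06 ] [0.53  0.258 0.065]
0.07 870 [0.492 0.212 0.065] [0.517 0.246 0.075]
0.08 137 [0.502 0.218 0.075] [0.511 0.24  0.085]
0.09 307 [0.502 0.219 0.085] [0.511 0.239 0.095]
0.1 11 [0.505 0.226 0.095] [0.507 0.235 0.096]
0.11 0  
0.12 0  
0.13 98 [0.504 0.208 0.132] [0.519 0.245 0.135]
0.14 637 [0.501 0.201 0.135] [0.519 0.254 0.145]
0.15 1006 [0.502 0.201 0.145] [0.519 0.254 0.155]
0.16 1560 [0.485 0.201 0.155] [0.519 0.254 0.165]
0.17 2402 [0.483 0.2   0.165] [0.519 0.255 0.175]
0.18 2635 [0.483 0.206 0.175] [0.519 0.255 0.185]
0.19 1364 [0.492 0.2   0.185] [0.508 0.25  0.195]
0.2 553 [0.497 0.2   0.195] [0.514 0.252 0.205]
side sleeve 377 [0.4984 0.2287] med res 0.00251
side post 59 [0.4834 0.2417] med res 0.00202
0.06 226 [0.471 0.198 0.059] [0.529 0.258 0.065]
0.07 89 [0.481 0.214 0.065] [0.529 0.248 0.075]
0.08 36 [0.486 0.222 0.075] [0.501 0.242 0.085]
0.09 47 [0.486 0.22  0.085] [0.505 0.243 0.095]
0.1 27 [0.49  0.226 0.095] [0.505 0.237 0.099]
0.11 0  
0.12 0  
0.13 24 [0.479 0.218 0.131] [0.5   0.247 0.135]
0.14 74 [0.477 0.201 0.135] [0.509 0.256 0.145]
0.15 105 [0.476 0.201 0.145] [0.51  0.256 0.155]
0.16 125 [0.477 0.199 0.155] [0.511 0.257 0.165]
0.17 152 [0.477 0.2   0.165] [0.512 0.258 0.175]
0.18 117 [0.478 0.201 0.175] [0.511 0.258 0.185]
0.19 51 [0.489 0.199 0.185] [0.51  0.256 0.195]
0.2 15 [0.487 0.201 0.195] [0.512 0.206 0.204]
```

View pics/w3c.png

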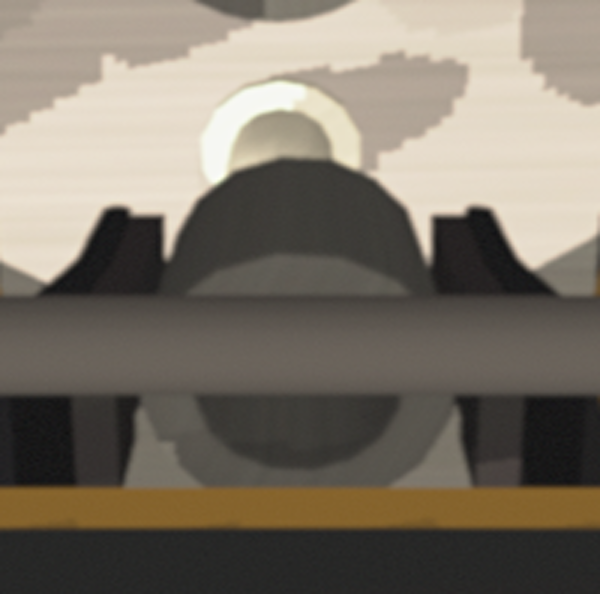

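View pics/s3c.png

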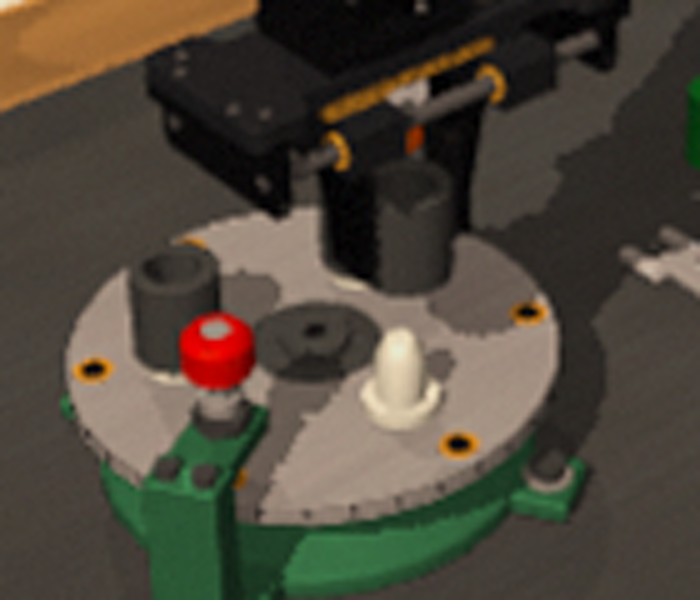

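```bash
cat >> m3.py <<'E'
print('---')
c=np.load('pics/wrist3.npy',allow_pickle=True).item();P=cloud(c);q=P.reshape(-1,3)
near=(np.hypot(q[:,0]-.5,q[:,1]-.228)<.03)&(c['depth'].ravel()>0)
for w in (.012,.015,.018): fit(near&(q[:,2]>.133)&(q[:,2]<.155)&(abs(q[:,1]-.2267)<w)&(q[:,0]>.503),.02,'sleeve')
m=near&(q[:,2]>.133)&(q[:,2]<.145)
H=np.histogram2d(q[m,1],q[m,0],bins=[np.arange(.198,.26,.004),np.arange(.498,.524,.003)])[0];print(H.astype(int))
m=near&(q[:,2]>.0655)&(q[:,2]<.0705)
x=q[m];x=x[np.hypot(x[:,0]-.5,x[:,1]-.229)<.019];rr=np.hypot(x[:,0]-.5,x[:,1]-.229);fit(m&(np.abs(np.hypot(q[:,0]-.5,q[:,1]-.229)-.0168)<.0012),.0165,'padrim')
E
python3 m3.py | sed -n '/---/,$p'
```

```text
---
sleeve 834 [0.4984 0.2254] med res 0.00014
sleeve 1015 [0.4984 0.2254] med res 0.00014
sleeve 1160 [0.4984 0.2254] med res 0.00014
[[ 0  0  0  0  7  0  0  0]
 [ 0  8  7  7 24  0  0  0]
 [ 0  1  4 17 11  0  0  0]
 [ 0  0  0  0 28 31  0  0]
 [ 0  0  0  0  0 36 30  0]
 [ 0  0  0  0  0  0 70  0]
 [ 0  0  0  0  0  0 72  0]
 [ 0  0  0  0  0  0 72  1]
 [ 0  0  0  0  0  0 69  0]
 [ 0  0  0  0  0 47 19  0]
 [ 0  0  0  2 43 12  0  0]
 [ 0  5 20 20  6  0  0  0]
 [ 0  0  0  0 23  0  0  0]
 [ 0  0  0  0 22  2  0  0]
 [ 0  0  0  0  2  0  0  0]]
padrim 179 [0.4996 0.2289] med res 0.00028
```

Request:
{"api": "drive_tool", "payload": {
  "plan": [
    {"rx":0.0,"ry":0.0,"rz":0.0,"x":0.001,"y":-0.003,"z":0.01,"fingers":0.3},
    {"rx":0.0,"ry":0.0,"rz":0.0,"x":0.001,"y":-0.003,"z":0.025,"fingers":0.3},
    {"rx":0.0,"ry":0.0,"rz":0.0,"x":0.001,"y":-0.003,"z":0.03,"fingers":0.3},
    {"rx":0.0,"ry":0.0,"rz":0.0,"x":0.001,"y":-0.003,"z":0.034,"fingers":0.3},
    {"rx":0.0,"ry":0.0,"rz":0.0,"x":0.001,"y":-0.003,"z":0.037,"fingers":0.3},
    {"rx":0.0,"ry":0.0,"rz":0.0,"x":0.001,"y":-0.003,"z":0.04,"fingers":0.3},
    {"rx":0.0,"ry":0.0,"rz":0.0,"x":0.001,"y":-0.003,"z":0.04,"fingers":0.3}
  ]
}}

```text
time: 6.6
ee_pos: [0.5004, 0.2302, 0.1711]
eef_rot: [1.0, 0.001, -0.0, 0.0]
ft_force: [-0.2, -0.2, -2.8]
width: 0.0392
```

```bash
cat > m4.py <<'E'
from h import *
import sys
go([0.5,0.229,0.0973])
c=cam('side');im=c['color'][:,:,::-1][220:340,200:340];a=cv2.resize(im,None,fx=4,fy=4,interpolation=cv2.INTER_CUBIC)
c=cam('wrist');im=c['color'][:,:,::-1][180:420,220:420];b=cv2.resize(im,None,fx=1,fy=2,interpolation=cv2.INTER_CUBIC)
cv2.imwrite('pics/'+sys.argv[1],np.hstack([a,cv2.resize(b,(240,480))]))
E
python3 m4.py d1.png
```

```text
t 6.6 grasp [0.5004 0.2302 0.1201] q [ 1.e+00  7.e-04 -0.e+00  1.e-04] w 0.0392 F [-0.2 -0.2 -2.8]
shift [-0.0004  0.0012  0.0228] turn [0.     0.     0.0002]
```

View pics/d1.png

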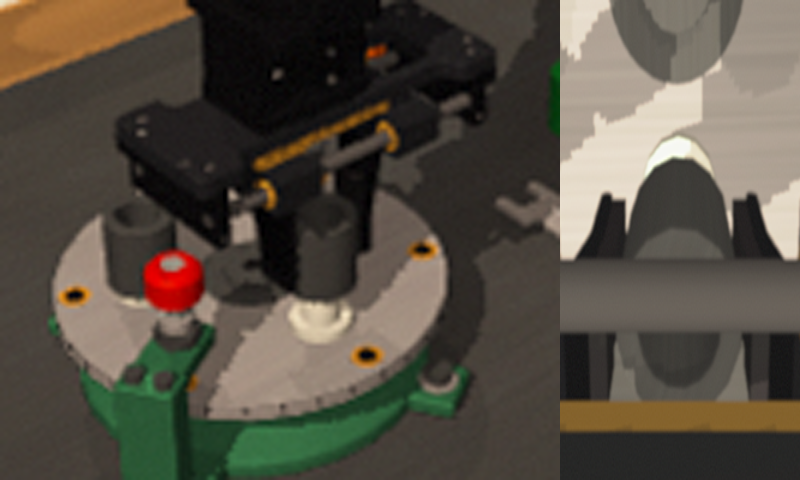

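The sleeve's underside is already below the post top with no contact force. I'll carry on down.

Request:
{"api": "drive_tool", "payload": {
  "plan": [
    {"rx":0.0,"ry":0.0,"rz":0.0,"x":0.0,"y":0.0,"z":0.004,"fingers":0.3},
    {"rx":0.0,"ry":0.0,"rz":0.0,"x":0.0,"y":0.0,"z":0.008,"fingers":0.3},
    {"rx":0.0,"ry":0.0,"rz":0.0,"x":0.0,"y":0.0,"z":0.012,"fingers":0.3},
    {"rx":0.0,"ry":0.0,"rz":0.0,"x":0.0,"y":0.0,"z":0.015,"fingers":0.3},
    {"rx":0.0,"ry":0.0,"rz":0.0,"x":0.0,"y":0.0,"z":0.015,"fingers":0.3}
  ]
}}

```text
time: 7.32
ee_pos: [0.5003, 0.2302, 0.1559]
eef_rot: [1.0, 0.001, -0.0, 0.0]
ft_force: [-0.2, 0.5, -2.1]
width: 0.0396
```

```bash
python3 m4.py d2.png
```

```text
t 7.325 grasp [0.5003 0.2302 0.1049] q [ 1.e+00  7.e-04 -2.e-04  1.e-04] w 0.0396 F [-0.2  0.5 -2.1]
shift [-0.0003  0.0012  0.0076] turn [0.     0.0001 0.0002]
```

Almost no side force. 7.6 mm remain to the seat.

Request:
{"api": "drive_tool", "payload": {
  "plan": [
    {"rx":0.0,"ry":0.0,"rz":0.0,"x":0.0,"y":0.0,"z":0.003,"fingers":0.3},
    {"rx":0.0,"ry":0.0,"rz":0.0,"x":0.0,"y":0.0,"z":0.005,"fingers":0.3},
    {"rx":0.0,"ry":0.0,"rz":0.0,"x":0.0,"y":0.0,"z":0.007,"fingers":0.3},
    {"rx":0.0,"ry":0.0,"rz":0.0,"x":0.0,"y":0.0,"z":0.0075,"fingers":0.3},
    {"rx":0.0,"ry":0.0,"rz":0.0,"x":0.0,"y":0.0,"z":0.0075,"fingers":0.3}
  ]
}}

```text
time: 8.05
ee_pos: [0.5004, 0.2303, 0.1487]
eef_rot: [1.0, 0.001, -0.0, 0.0]
ft_force: [-0.2, -0.3, -3.3]
width: 0.0395
```

```bash
python3 m4.py d3.png
```

```text
t 8.05 grasp [0.5004 0.2303 0.0977] q [ 1.e+00  7.e-04 -0.e+00  0.e+00] w 0.0395 F [-0.2 -0.3 -3.3]
shift [-0.0004  0.0013  0.0004] turn [0.     0.     0.0002]
```

View pics/d3.png

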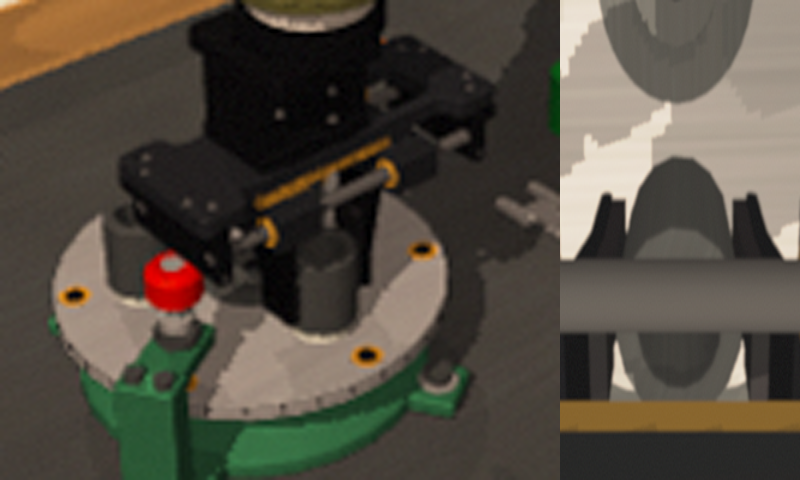

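Request:
{"api": "drive_tool", "payload": {
  "plan": [
    {"rx":0.0,"ry":0.0,"rz":0.0,"x":0.0,"y":0.0,"z":0.001,"fingers":0.3},
    {"rx":0.0,"ry":0.0,"rz":0.0,"x":0.0,"y":0.0,"z":0.0015,"fingers":0.3},
    {"rx":0.0,"ry":0.0,"rz":0.0,"x":0.0,"y":0.0,"z":0.0015,"fingers":0.3}
  ]
}}

```text
time: 8.52
ee_pos: [0.5006, 0.2304, 0.1482]
eef_rot: [1.0, 0.001, 0.0, 0.0]
ft_force: [-4.1, -1.8, 7.7]
width: 0.0394
```

The sleeve is in contact on the pad: Fz went from -3.3 to +7.7 N, with the underside at about 0.068 m. I'll release it and rise straight up.

Request:
{"api": "drive_tool", "payload": {
  "plan": [
    {"rx":0.0,"ry":0.0,"rz":0.0,"x":0.0,"y":0.0,"z":-0.001,"fingers":0.5},
    {"rx":0.0,"ry":0.0,"rz":0.0,"x":0.0,"y":0.0,"z":-0.001,"fingers":0.55},
    {"rx":0.0,"ry":0.0,"rz":0.0,"x":0.0,"y":0.0,"z":-0.001,"fingers":0.62},
    {"rx":0.0,"ry":0.0,"rz":0.0,"x":0.0,"y":0.0,"z":-0.001,"fingers":0.62},
    {"rx":0.0,"ry":0.0,"rz":0.0,"x":0.0,"y":0.0,"z":-0.02,"fingers":0.62},
    {"rx":0.0,"ry":0.0,"rz":0.0,"x":0.0,"y":0.0,"z":-0.05,"fingers":0.62},
    {"rx":0.0,"ry":0.0,"rz":0.0,"x":0.0,"y":0.0,"z":-0.09,"fingers":0.62},
    {"rx":0.0,"ry":0.0,"rz":0.0,"x":0.0,"y":0.0,"z":-0.11,"fingers":0.62},
    {"rx":0.0,"ry":0.0,"rz":0.0,"x":0.0,"y":0.0,"z":-0.11,"fingers":0.62}
  ]
}}

```text
time: 9.65
ee_pos: [0.5011, 0.2308, 0.2599]
eef_rot: [1.0, 0.001, 0.002, -0.001]
ft_force: [-0.4, 0.1, 0.2]
width: 0.0539
```

```bash
cat > m5.py <<'E'
from h import *
go([0.509,0.313,0.20])
for n in ['wrist','side','top']:
    c=cam(n,n+'5.png');P=cloud(c);q=P.reshape(-1,3);d=c['depth'].ravel()>0
    for nm,x,y,zl,zh in [('new',.5,.229,.104,.12),('knob',.509,.313,.125,.15),('lb',.588,.2815,.105,.12),('la',.59,.178,.105,.12)]:
        m=d&(np.hypot(q[:,0]-x,q[:,1]-y)<.03)&(q[:,2]>zl)&(q[:,2]<zh)
        if m.sum()>20:
            xy=np.ascontiguousarray(q[m][:,:2].astype(np.float32));rc=cv2.minAreaRect(xy)
            print(n,nm,m.sum(),'z',np.percentile(q[m,2],[10,50,90]).round(4),np.round(rc[0],4),np.round(rc[1],4))
E
python3 m5.py
```

```text
t 9.65 grasp [0.5013 0.2309 0.2089] q [ 1.0e+00  7.0e-04  1.9e-03 -6.0e-04] w 0.0539 F [-0.4  0.1  0.2]
shift [ 0.008  -0.0822  0.009 ] turn [-0.0002 -0.0006  0.0002]
wrist new 1939 z [0.1091 0.1124 0.1134] [0.4997 0.229 ] [0.0392 0.0389]
wrist knob 2159 z [0.1323 0.1379 0.1392] [0.5091 0.3135] [0.0293 0.0291]
wrist lb 2422 z [0.1106 0.1124 0.1134] [0.5885 0.2825] [0.0387 0.0391]
wrist la 2467 z [0.1107 0.1124 0.1134] [0.5912 0.1793] [0.0394 0.0391]
side new 187 z [0.1055 0.1111 0.1132] [0.4975 0.2315] [0.0381 0.0406]
side knob 163 z [0.1284 0.1363 0.1394] [0.5046 0.3163] [0.0285 0.0292]
side lb 169 z [0.1065 0.1114 0.1132] [0.5858 0.2855] [0.0381 0.0387]
side la 109 z [0.1062 0.1107 0.1132] [0.5849 0.18  ] [0.0327 0.0405]
top new 51 z [0.1076 0.1127 0.1156] [0.5002 0.2416] [0.0316 0.0112]
top lb 139 z [0.1084 0.1126 0.1155] [0.5879 0.2815] [0.038  0.0382]
top la 133 z [0.1097 0.1134 0.1163] [0.5903 0.1784] [0.0379 0.0368]
```

View pics/wrist5.png

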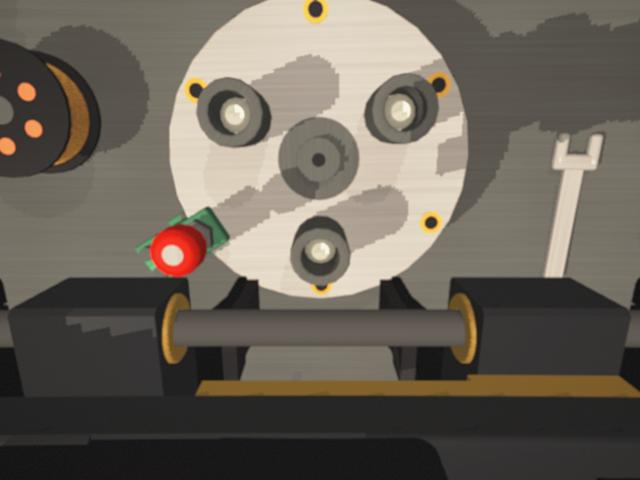

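View pics/side5.png

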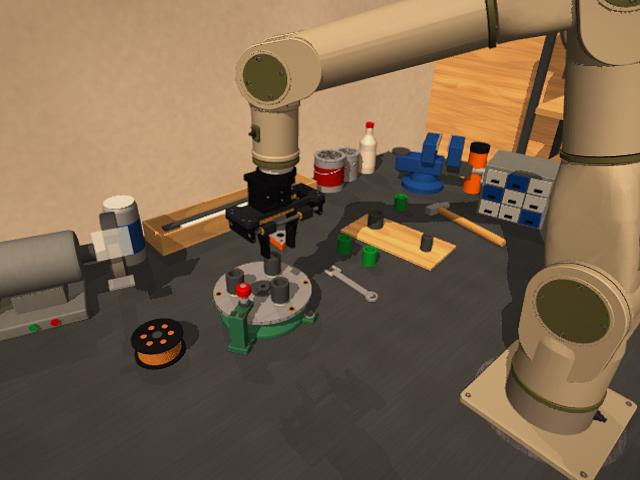

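The new sleeve's top (0.1124 m) matches the two loaded sleeves and it sits concentric, so it is home. In the wrist view the table is unchanged, with the knob at (178,250). I'll move over the knob now.

Request:
{"api": "drive_tool", "payload": {
  "plan": [
    {"rx":0.0,"ry":0.0,"rz":0.0,"x":0.005,"y":-0.04,"z":0.0,"fingers":0.62},
    {"rx":0.0,"ry":0.0,"rz":0.0,"x":0.009,"y":-0.083,"z":0.0,"fingers":0.62},
    {"rx":0.0,"ry":0.0,"rz":0.0,"x":0.009,"y":-0.083,"z":0.0,"fingers":0.62},
    {"rx":0.0,"ry":0.0,"rz":0.0,"x":0.009,"y":-0.083,"z":0.02,"fingers":0.62},
    {"rx":0.0,"ry":0.0,"rz":0.0,"x":0.009,"y":-0.083,"z":0.04,"fingers":0.62},
    {"rx":0.0,"ry":0.0,"rz":0.0,"x":0.009,"y":-0.083,"z":0.04,"fingers":0.62},
    {"rx":0.0,"ry":0.0,"rz":0.0,"x":0.009,"y":-0.083,"z":0.04,"fingers":0.62}
  ]
}}

```text
time: 10.68
ee_pos: [0.5095, 0.3129, 0.2173]
eef_rot: [1.0, 0.0, 0.0, 0.0]
ft_force: [0.1, 0.2, 0.1]
width: 0.0538
```

```bash
python3 m5.py | grep -v ' l'; python3 - <<'E'
from h import *
go([0.51,0.314,0.131])
E
```

```text
t 10.675 grasp [0.5095 0.3129 0.1663] q [1.e+00 4.e-04 0.e+00 1.e-04] w 0.0538 F [0.1 0.2 0.1]
shift [-0.0005 -0.0001 -0.0337] turn [ 0.     -0.      0.0001]
wrist new 1555 z [0.1069 0.1122 0.1133] [0.5079 0.234 ] [0.0211 0.0397]
wrist knob 2641 z [0.1329 0.138  0.1394] [0.5123 0.3122] [0.0234 0.0558]
side new 185 z [0.1054 0.1114 0.1134] [0.4967 0.2314] [0.0383 0.0386]
side knob 169 z [0.1274 0.1366 0.1395] [0.5052 0.3129] [0.0553 0.0287]
top new 138 z [0.1097 0.1126 0.116 ] [0.5003 0.2279] [0.0374 0.0366]
top knob 55 z [0.1359 0.1393 0.1419] [0.5089 0.3172] [0.0285 0.0122]
t 10.825 grasp [0.5097 0.3133 0.1669] q [ 1.e+00  6.e-04  5.e-04 -2.e-04] w 0.0538 F [ 0.4 -0.5  0.5]
shift [ 0.0004 -0.0007  0.0359] turn [-0.0001 -0.0002  0.0002]
```

View pics/wrist5.png

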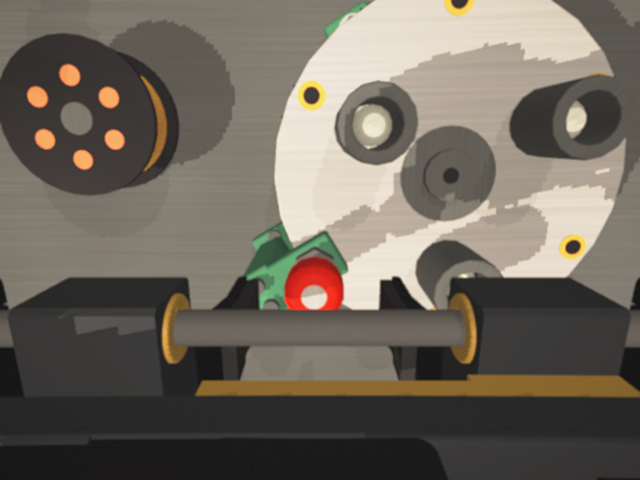

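Request:
{"api": "drive_tool", "payload": {
  "plan": [
    {"rx":0.0,"ry":0.0,"rz":0.0,"x":0.0005,"y":-0.0015,"z":0.015,"fingers":0.62},
    {"rx":0.0,"ry":0.0,"rz":0.0,"x":0.0005,"y":-0.0015,"z":0.028,"fingers":0.62},
    {"rx":0.0,"ry":0.0,"rz":0.0,"x":0.0005,"y":-0.0015,"z":0.036,"fingers":0.62},
    {"rx":0.0,"ry":0.0,"rz":0.0,"x":0.0005,"y":-0.0015,"z":0.036,"fingers":0.62},
    {"rx":0.0,"ry":0.0,"rz":0.0,"x":0.0005,"y":-0.0015,"z":0.036,"fingers":0.5},
    {"rx":0.0,"ry":0.0,"rz":0.0,"x":0.0005,"y":-0.0015,"z":0.036,"fingers":0.4},
    {"rx":0.0,"ry":0.0,"rz":0.0,"x":0.0005,"y":-0.0015,"z":0.036,"fingers":0.36},
    {"rx":0.0,"ry":0.0,"rz":0.0,"x":0.0005,"y":-0.0015,"z":0.036,"fingers":0.2},
    {"rx":0.0,"ry":0.0,"rz":0.0,"x":0.0005,"y":-0.0015,"z":0.036,"fingers":0.2},
    {"rx":0.0,"ry":0.0,"rz":0.0,"x":0.0005,"y":-0.0015,"z":0.036,"fingers":0.2}
  ],
  "squeeze": 45
}}

```text
time: 12.08
ee_pos: [0.5099, 0.3152, 0.1815]
eef_rot: [1.0, 0.001, 0.0, -0.0]
ft_force: [0.4, 3.3, 0.1]
width: 0.0286
```

```bash
python3 m4.py k1.png
```

```text
t 12.075 grasp [0.5099 0.3153 0.1305] q [ 1.e+00  8.e-04  3.e-04 -4.e-04] w 0.0286 F [0.4 3.3 0.1]
shift [-0.01    0.0862  0.0331] turn [-0.0001 -0.0001  0.0003]
```

View pics/k1.png

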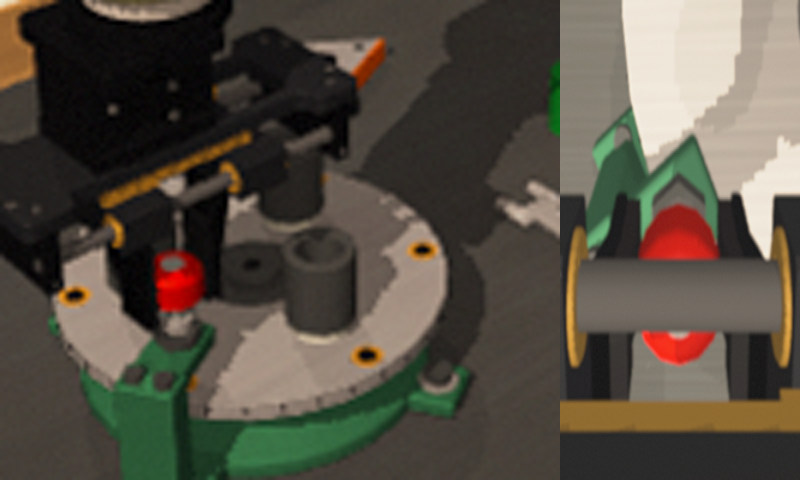

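Request:
{"api": "drive_tool", "payload": {
  "plan": [
    {"rx":0.0,"ry":0.0,"rz":0.0,"x":0.0,"y":0.0,"z":-0.002,"fingers":0.2},
    {"rx":0.0,"ry":0.0,"rz":0.0,"x":0.0,"y":0.0,"z":-0.004,"fingers":0.2},
    {"rx":0.0,"ry":0.0,"rz":0.0,"x":0.0,"y":0.0,"z":-0.006,"fingers":0.2},
    {"rx":0.0,"ry":0.0,"rz":0.0,"x":0.0,"y":0.0,"z":-0.008,"fingers":0.2},
    {"rx":0.0,"ry":0.0,"rz":0.0,"x":0.0,"y":0.0,"z":-0.01,"fingers":0.2},
    {"rx":0.0,"ry":0.0,"rz":0.0,"x":0.0,"y":0.0,"z":-0.01,"fingers":0.2}
  ],
  "squeeze": 55
}}

```text
time: 12.92
ee_pos: [0.5098, 0.3151, 0.1903]
eef_rot: [1.0, 0.001, -0.0, -0.0]
ft_force: [5.2, 7.4, -10.8]
width: 0.0281
```

```bash
python3 m4.py k2.png
```

```text
t 12.925 grasp [0.5098 0.3152 0.1393] q [ 1.e+00  9.e-04 -1.e-04 -4.e-04] w 0.0281 F [  5.2   7.4 -10.8]
shift [-0.0099  0.0861  0.042 ] turn [-0.0001  0.      0.0003]
```

View pics/k2.png

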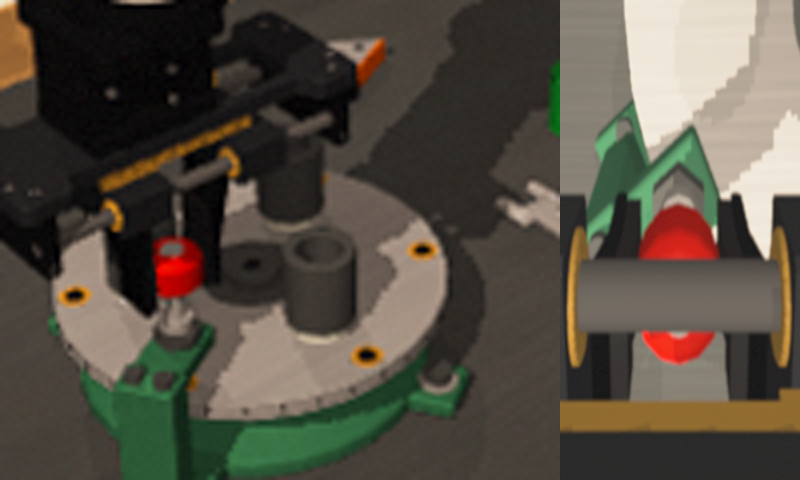

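The knob follows the gripper, with about 11 N of spring load. The side load (5, 7 N) means the guide wants the tool slightly towards +x,+y, so I'll relieve that while pulling on to the stop.

Request:
{"api": "drive_tool", "payload": {
  "plan": [
    {"rx":0.0,"ry":0.0,"rz":0.0,"x":0.0005,"y":-0.0008,"z":-0.002,"fingers":0.2},
    {"rx":0.0,"ry":0.0,"rz":0.0,"x":0.0005,"y":-0.0008,"z":-0.004,"fingers":0.2},
    {"rx":0.0,"ry":0.0,"rz":0.0,"x":0.0005,"y":-0.0008,"z":-0.006,"fingers":0.2},
    {"rx":0.0,"ry":0.0,"rz":0.0,"x":0.0005,"y":-0.0008,"z":-0.008,"fingers":0.2},
    {"rx":0.0,"ry":0.0,"rz":0.0,"x":0.0005,"y":-0.0008,"z":-0.008,"fingers":0.2},
    {"rx":0.0,"ry":0.0,"rz":0.0,"x":0.0005,"y":-0.0008,"z":-0.008,"fingers":0.2}
  ],
  "squeeze": 55
}}

```text
time: 13.78
ee_pos: [0.5099, 0.3152, 0.1974]
eef_rot: [1.0, 0.001, -0.001, 0.0]
ft_force: [3.9, 6.0, -12.0]
width: 0.0284
```

```bash
python3 m4.py k3.png
```

```text
t 13.775 grasp [0.5098 0.3152 0.1464] q [ 1.e+00  7.e-04 -9.e-04  3.e-04] w 0.0284 F [  3.9   6.  -12. ]
shift [-0.01    0.0862  0.0492] turn [0.0001 0.0003 0.0002]
```

View pics/k3.png

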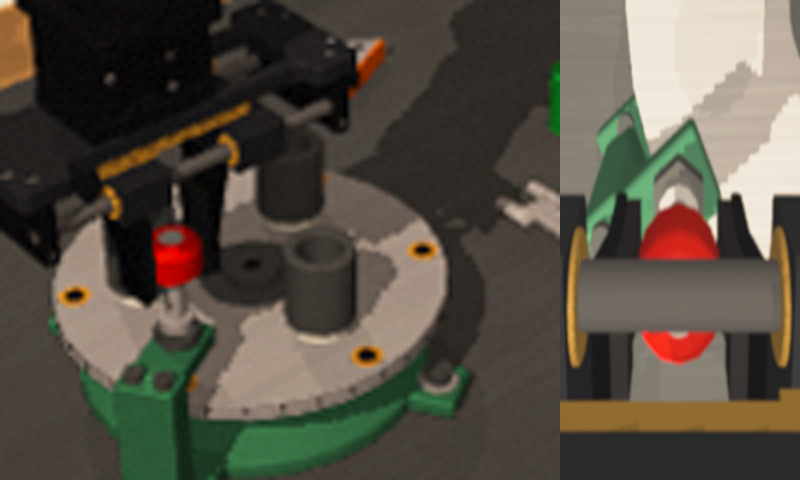

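Request:
{"api": "drive_tool", "payload": {
  "plan": [
    {"rx":0.0,"ry":0.0,"rz":0.0,"x":0.0003,"y":-0.0005,"z":-0.001,"fingers":0.2},
    {"rx":0.0,"ry":0.0,"rz":0.0,"x":0.0003,"y":-0.0005,"z":-0.0015,"fingers":0.2},
    {"rx":0.0,"ry":0.0,"rz":0.0,"x":0.0003,"y":-0.0005,"z":-0.0015,"fingers":0.2},
    {"rx":0.0,"ry":0.0,"rz":0.0,"x":0.0003,"y":-0.0005,"z":-0.0015,"fingers":0.2}
  ],
  "squeeze": 60
}}

```text
time: 14.38
ee_pos: [0.5099, 0.3153, 0.1977]
eef_rot: [1.0, 0.001, -0.002, 0.001]
ft_force: [5.5, 5.5, -21.0]
width: 0.0282
```

Force jumped 9 N for 0.3 mm of travel, so the plunger is on its stop. I'll hold a little and verify by camera.

Request:
{"api": "drive_tool", "payload": {
  "plan": [
    {"rx":0.0,"ry":0.0,"rz":0.0,"x":0.0,"y":0.0,"z":0.0,"fingers":0.2},
    {"rx":0.0,"ry":0.0,"rz":0.0,"x":0.0,"y":0.0,"z":0.0,"fingers":0.2},
    {"rx":0.0,"ry":0.0,"rz":0.0,"x":0.0,"y":0.0,"z":0.0,"fingers":0.2},
    {"rx":0.0,"ry":0.0,"rz":0.0,"x":0.0,"y":0.0,"z":0.0,"fingers":0.2},
    {"rx":0.0,"ry":0.0,"rz":0.0,"x":0.0,"y":0.0,"z":0.0,"fingers":0.2},
    {"rx":0.0,"ry":0.0,"rz":0.0,"x":0.0,"y":0.0,"z":0.0,"fingers":0.2}
  ]
}}

```text
time: 15.12
ee_pos: [0.5099, 0.3153, 0.1977]
eef_rot: [1.0, 0.001, -0.002, 0.001]
ft_force: [5.0, 6.1, -21.4]
width: 0.0279
```

```bash
python3 - <<'E'
from h import *
go([0.51,0.315,0.147])
for n in ['side','wrist','top']:
    c=cam(n,n+'9.png');P=cloud(c);q=P.reshape(-1,3);col=c['color'].reshape(-1,3).astype(int)
    m=(c['depth'].ravel()>0)&(col[:,0]>120)&(col[:,1]<60)&(np.hypot(q[:,0]-.51,q[:,1]-.315)<.03)
    if m.sum()>10: print(n,'red z',m.sum(),np.percentile(q[m,2],[2,50,98]).round(4))
    d=c['depth'].ravel()>0
    for nm,x,y in [('new',.5,.229),('lb',.588,.2815),('la',.59,.178)]:
        k=d&(np.hypot(q[:,0]-x,q[:,1]-y)<.028)&(q[:,2]>.105)&(q[:,2]<.12)
        if k.sum()>20:
            rc=cv2.minAreaRect(np.ascontiguousarray(q[k][:,:2].astype(np.float32)));print(n,nm,k.sum(),np.median(q[k,2]).round(4),np.round(rc[0],4),np.round(rc[1],4))
E
```

```text
t 15.125 grasp [0.5098 0.3152 0.1467] q [ 1.0e+00  7.0e-04 -1.6e-03  7.0e-04] w 0.0279 F [  5.    6.1 -21.4]
shift [ 0.0001  0.0003 -0.0003] turn [0.0002 0.0005 0.0002]
side red z 127 [0.1375 0.1512 0.1557]
side new 174 0.1116 [0.4973 0.2314] [0.0384 0.0395]
side lb 32 0.1121 [0.5854 0.2856] [0.0377 0.0237]
side la 88 0.1108 [0.5838 0.1797] [0.0285 0.037 ]
wrist red z 1845 [0.1389 0.1518 0.1554]
wrist new 367 0.1108 [0.5175 0.2303] [0.0048 0.0245]
wrist lb 4278 0.1124 [0.5887 0.2829] [0.0391 0.0393]
wrist la 3430 0.1122 [0.5898 0.1848] [0.0397 0.0296]
top new 137 0.113 [0.5003 0.2278] [0.0377 0.0366]
top lb 139 0.1123 [0.5882 0.2817] [0.0384 0.0376]
top la 132 0.1127 [0.5903 0.1782] [0.0385 0.0364]
```

View pics/top9.png

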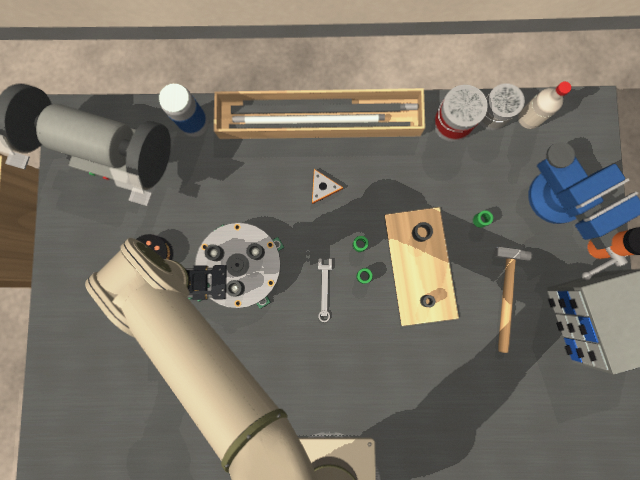

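View pics/side9.png

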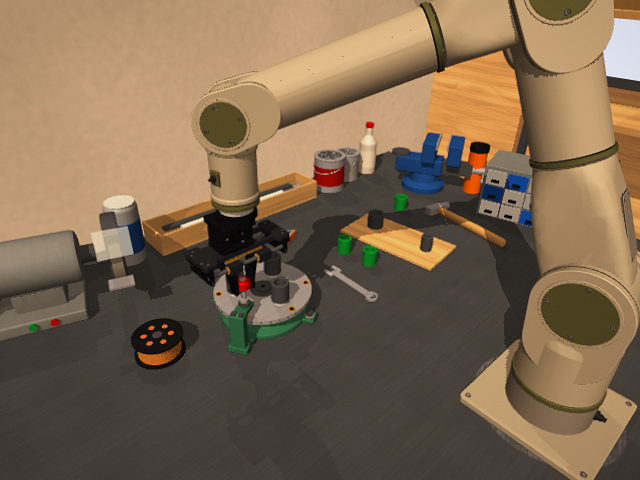

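Knob top is at about 0.155 m (it was 0.139 m), so it is raised 16 mm. The pose and force are steady, the sleeves are unmoved and the table hasn't turned. Handing in.

```bash
python3 -c "
from h import *
print(workorder.close_job());go([0.51,0.315,0.147])"
```

```text
the job is handed in; nothing more can be done
None
the job is handed in; nothing more can be done
```

The bare post is loaded, and the arm is holding the red knob up against its stop with the pin clear, so you can swing the table round. I handed the job in about 15 s into the 51 s allowed; no verdict is reported.

- **Sleeve:** I took the middle one of the three on the board, which measured about 40 mm across. It was slipped over the post until it met the pad at about 68 mm, then let go while the table was still locked. Its top measures about 112–113 mm, the same as the two sleeves already loaded.
- **Plunger:** The knob rose 16 mm; the last 0.3 mm raised the pull from 12 to 21 N, which is the stop. It then stayed put with a steady pull of about 21 N. A side load of about 5–6 N in x and in y remained on the knob, even after I shifted the tool to relieve it.
- **Table and bench:** The three table sleeves measured in the same places before and after the pull, so the table did not turn. In the last pictures the other sleeves and the bench items stand where they were.

**Disagreements:** The first move call was refused by input validation, and nothing moved. The cameras disagreed by 1–2 mm in y, and by up to 6 mm from the side camera, which I did not use for aiming. The wrist force while lowering the sleeve showed it going onto the post freely.

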